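# Bring a tripped bench supply back up

### The job

The bench supply has tripped. Restore it with light presses of the fingertips: push the popped breaker (the black button standing out with its white stem showing, by the red lamp) fully home, then press the yellow reset key down and let it spring back, and only then push the green power key fully in so that it stays down. Grip, lift or pull nothing, leave the other controls and the loose things alone, and finish clear of the console.

Things in the scene. Friction and masses are not known exactly. Their poses are not given: they have to be found in the camera images.
- console: Grey bench-supply console, fixed: 400 mm wide (y), its control panel slopes up from 60 mm high at x = -120 to 130 mm at x = +120 (16.3 degrees, z = 95 mm + 0.2917 x), then a flat ledge to x = +180. Origin on the bench under mid-panel; x away from the operator, y to his left. Buttons move square to the panel. Binding posts at the front edge stand 18 mm proud, meter windows (upper left) 5 mm.
- breaker_tripped_top (a point): Centre of the top of the tripped breaker's button, moving with it; z axis squarely out of the panel, x up the slope. Black 20 mm cap on a white stem in a 29 mm collar 4 mm high; its top is 19 mm off the panel when tripped, 11 mm when home; a bright red lamp 30 mm up the slope. Breakers sit at console x = +43, y = -40, -90, -140 mm, in any order.
- breaker_tripped (a joint): Travel of the tripped breaker's button into the panel, m: 0 to 0.0008 tripped (out), 0.008 fully home against its stop. About 3 N of friction, no return spring: it stays where it is left. Home, the cap still gives up to 4 mm on an over-travel spring (4 N to start, 12 N at its end) and comes back out with the finger; that give is not in this value.
- reset_key_top (a point): Centre of the top of the yellow fault-reset key, moving with it: round, 27 mm in diameter, top 16 mm above the panel when free, in a 36 mm bezel 4 mm high. z axis squarely out of the panel. The yellow, green and white keys sit at console x = -43, y = +135, +70, +5 mm, in any order.
- reset_key (a joint): Travel of the yellow key into the panel, m: 0 free, 0.010 against its stop. A spring brings it back: about 1.5 N to start, 4.2 N at its contact (0.003), 10.5 N fully down.
- power_key_top (a point): Centre of the top of the green power key, moving with it: same size and axes as the yellow key, top 16 mm above the panel when off, 10 mm when on.
- power_key (a joint): Travel of the green key into the panel, m: 0 off (out), 0.006 on, against its stop. About 3 N of friction, no return spring: it stays where it is pushed. At its stop the cap gives 4 mm more on an over-travel spring (4 to 12 N), as the breaker's does; that give is not in this value.
- lamp_test_key_top (a point): Centre of the top of the white lamp-test key (same size and spring as the yellow one). Not wanted: leave it.
- lamp_test_key (a joint): Travel of the white key, m, 0 free to 0.010 down.
- stop_button_top (a point): Centre of the top of the red emergency-stop mushroom, 40 mm in diameter, on a yellow disc, standing 34 mm off the panel at console x = -43, y = -125 mm. Leave it.
- stop_button (a joint): Travel of the red stop, m, 0 free to 0.005 down; sprung.
- breaker_a (a joint): Travel of one of the two good breakers, m: 0.008 home, where it is now (cap top 11 mm above the panel, its lamp dark); less if it is pulled out.
- breaker_b (a joint): The same for the other good breaker.
- breaker_tripped_base: Steel collar of the tripped breaker; origin on the panel under the button's axis, z vertical.
- breaker_a_base: Steel collar of a good breaker; origin on the panel under its button's axis.
- breaker_b_base: Steel collar of the other good breaker; origin as above.
- reset_key_base: Steel bezel of the yellow key; origin on the panel under its axis.
- power_key_base: Steel bezel of the green key; origin on the panel under its axis.
- lamp_test_key_base: Steel bezel of the white key; origin on the panel under its axis.
- stop_button_base: Yellow disc and neck of the red stop; origin on the panel under its axis.
- relay: Loose plug-in relay with a clear cover, 21 x 28 x 36 mm high, standing on the console's rear ledge 130 mm up; origin under its centre. Leave it standing.
- screwdriver: Loose screwdriver with a red handle, 200 mm long, lying on the bench at the operator's right of the console, along its x. Leave it.
- jar: Loose small amber jar with a black cap, 44 mm in diameter, 60 mm high, standing on the bench at the operator's left of the console; origin under its centre. Leave it.
Things that resemble listed ones, but are neither listed nor needed, are in the scene too. Of the things like the jar, leave any that is pink or purple; of the rest the larger one is meant.

How it is judged (in metres and radians):
On the way, in this order (a step that is already met when the one before it is completed fails the run):
1. the popped breaker is pushed home (value of joint breaker_tripped above 0.0065 m), for 0.1 s.
2. the yellow reset key is pressed down to its contact (value of joint reset_key above 0.003 m), for 0.04 s.
3. the yellow key is let go and springs back (value of joint reset_key below 0.0015 m), for 0.1 s.
4. the green power key is pushed in (value of joint power_key above 0.0045 m), for 0.1 s.
At the end, for the whole second after the job is handed in: Popped breaker home and green power key in (each within 1.5 mm of its stop); yellow, white and red buttons out and the good breakers home (within 1.5 mm); relay, screwdriver and jar at rest within 20 mm of where they were (value of joint each of breaker_tripped, breaker_a, breaker_b above 0.0065 m and value of joint power_key above 0.0045 m and value of joint each of reset_key, lamp_test_key, stop_button below 0.0015 m and distance of each of relay, screwdriver, jar from where it was at the start of the episode below 0.02 m and linear speed of each of relay, screwdriver, jar below 0.02 m/s); the robot touches nothing.
It fails at once if yellow reset or green power pressed (2 mm) while the breaker is not home (value of joint breaker_tripped below 0.0065 m and value of joint any of reset_key, power_key above 0.002 m).
It fails at once if yellow reset pressed (2 mm) with the green power key already in (3 mm) (value of joint reset_key above 0.002 m and value of joint power_key above 0.003 m).
It fails at once if another control worked: white key or red stop pressed (2 mm), or a good breaker pulled out (1.5 mm) (value of joint any of lamp_test_key, stop_button above 0.002 m or value of joint any of breaker_a, breaker_b below 0.0065 m).
It fails at once if the robot presses the console or one of its controls with more than 25 N (contact force between any of the fingers, the arm and console above 25 N or contact force between any of the fingers, the arm and breaker_tripped_base above 25 N or contact force between any of the fingers, the arm and breaker_a_base above 25 N or contact force between any of the fingers, the arm and breaker_b_base above 25 N or contact force between any of the fingers, the arm and reset_key_base above 25 N or contact force between any of the fingers, the arm and power_key_base above 25 N or contact force between any of the fingers, the arm and lamp_test_key_base above 25 N or contact force between any of the fingers, the arm and stop_button_base above 25 N).
It fails at once if relay, screwdriver or jar moved or lifted (20 mm) (distance of any of relay, screwdriver, jar from where it was at the start of the episode above 0.02 m).
It also fails if it takes over 48 s, if anything falls off the work surface, if the arm or the gripper's body presses on something with over 40 N, if the wrist force passes 120 N, or if a joint passes its speed limit or range.

### The arm

A 6-joint arm with a two-finger parallel gripper is mounted at the origin on the work surface. World frame = base frame: x ahead of the robot, y to its left, z up, the work surface at z = 0. Lengths are in m, angles in degrees, forces in N, time in s.
With the tool pointing down it reaches from about 0.375 to 0.9 m from the base axis. Payload 3.1 kg.
Tool frame: the origin (TCP) lies at the very end of the fingers, on their centre line; the grasp point (between the pads) lies 19 mm behind it; z points along the fingers, y is the line along which they close (so a half turn about z gives the same grasp; the last joint's range is limited). The gripper opens to 87 mm and grips with 3 to 60 N. Pads are 19 mm wide; open, the fingers measure 117 mm over their backs; the gripper's body (75 mm by 190 mm) begins 51 mm behind the grasp point.
Start: joints at [-76.748, 30.224, 82.088, -0, 67.689, -10.227], TCP at [0.249, -0.573, 0.223] pointing down, gripper open.
Joint ranges: [-176.69, 176.69], [-43.24, 126.21], [12.49, 139.97], [-82, 262], [0, 151.66], [-163.58, 163.58]. Speed limits (degrees/s): [159.86, 159.86, 180, 180, 180, 180].

### API

Orientations are given as a 3x3 rotation matrix whose columns are the frame's x, y, z axes.
In Python, from rig import * gives the robot as it stands.
- The arm moves only by the tool jog_arm, never from a script. Its arguments are lists of equal length, an entry for each row: "delta_pos": the shift along the world's x, y, z in cm, a list of three; "turn": the turn about the world's z in degrees; "grip": the closure, from 0 (fully open) to 1 (shut). In form: {"delta_pos": [[x, y, z], ...], "turn": [turn, ...], "grip": [grip, ...]}. A call has 1 to 12 rows; each row is the pose to reach, as a shift and turn from the pose commanded when the call began; what a row does not reach only later rows make up. A row lasts 1/8 s, in which the tool goes at most 62.5 mm and 10.7 degrees, less where a joint would pass 70% of its speed; a pose out of reach is approached as far as the arm can. A call with a gripper value outside its range is refused whole. The fingers move at their own pace and stop on an object; the grip force is fixed at half the most. Time passes only in rows, so rows that repeat a pose let the fingers close. It gives the time, the measured TCP pose, the force, the opening and the grip force at its end, in the units of the state.
- read_state(): the state, without advancing time (a new reading comes with each control period).
- capture(name): name is "side" or "top" or "wrist"; returns a dict with "color" (420x560x3 uint8, blue, green, red), "fovy" (degrees; the focal length in pixels is half the picture's height over the tangent of half this angle, whatever the lens; pixels are square), "cx", "cy" (the principal point, pixels), "camera_from_world" (4x4, takes a point from world to camera coordinates). Camera axes: x right, y up, looking along -z (the intrinsics and any distortion apply to the point x, -y, -z); pixel columns grow to the right and rows downward; lengths in m; the calibration is good to about 2 mm. A picture is of the moment at which its call begins. There is no depth.
- hand_in(): hands the job in; it is judged then, once.
The state is a dict: "time_s": time; "joint_positions": joint angles; "qvel": joint speeds; "tau": joint torques, N m; "position": TCP position; "tcp_rot": TCP orientation; "force": force on the tool from outside, world axes, zero at the start; "moment": the same for the moment, N m; "opening": opening from 0.0 (shut) to 1.0 (fully open); "grasp_force": force on a finger pad.
Only numpy, scipy, OpenCV 4.12 (cv2) and the standard library are available. Lean on these libraries where they do the work, as an engineer would, in place of code of your own. Each camera call takes 0.05 s, during which the arm holds its last target. There are 200 camera calls.

## Working session

There is one attempt and no reset: what is moved stays moved. The work goes in short steps, Python scripts to look and compute and a tool call to move; the robot and the scene stay as the last step left them, time stands still between calls to the robot, and variables do not carry over. Pictures are saved under pics/ and viewed, at most 10 in all, crops included, and the job is handed in when it is done.

Besides the shell and the picture viewer there is one more tool, called after "Request:" as name([rows], argument=value, ...), one row to a line, values as JSON. jog_arm: Moves the arm, as the interface text tells. Its arguments: {"type":"object","properties":{"delta_pos":{"type":"array"},"turn":{"type":"array"},"grip":{"type":"array"}},"required":["delta_pos","turn","grip"]}

```bash
mkdir -p pics
python3 - <<'E'
from rig import *
import cv2,numpy as np,pickle
for n in("top","side"):
    c=capture(n);cv2.imwrite(f"pics/{n}0.png",c["color"]);pickle.dump(c,open(f"{n}0.pkl","wb"))
    print(n,c["fovy"],c["cx"],c["cy"],c.keys());print(np.round(c["camera_from_world"],3))
s=read_state();print(s["time_s"],s["position"],s["tcp_rot"],s["force"])
E
```

```text
top 50.18718307396239 276.5740940513334 199.59606202219905 dict_keys(['color', 'fovy', 'cx', 'cy', 'camera_from_world'])
[[-0.006 -1.     0.008  0.03 ]
 [ 0.988 -0.004  0.152 -0.585]
 [-0.152  0.009  0.988 -1.021]
 [ 0.     0.     0.     1.   ]]
side 45.67120015878428 282.4170126535399 214.478932584179 dict_keys(['color', 'fovy', 'cx', 'cy', 'camera_from_world'])
[[ 0.977 -0.213 -0.018 -0.548]
 [ 0.173  0.742  0.648 -0.173]
 [-0.125 -0.636  0.761 -0.96 ]
 [ 0.     0.     0.     1.   ]]
0.1 [ 0.24888461 -0.57259206  0.22167758] [[ 9.17199250e-01  3.98428573e-01 -4.55443259e-04]
 [ 3.98428689e-01 -9.17197348e-01  1.89839656e-03]
 [ 3.38644084e-04 -1.92266957e-03 -9.99998094e-01]] [-0.49387953  0.06976394 -0.1657953 ]
```

View pics/top0.png

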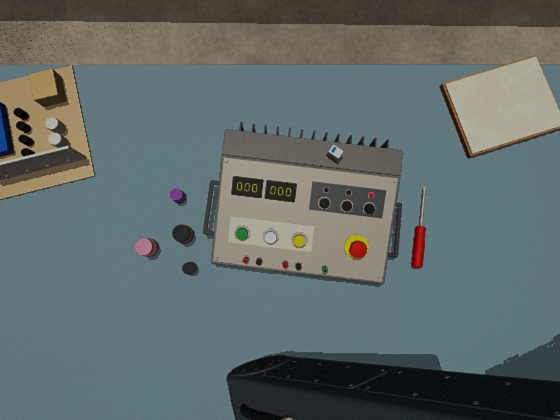

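View pics/side0.png

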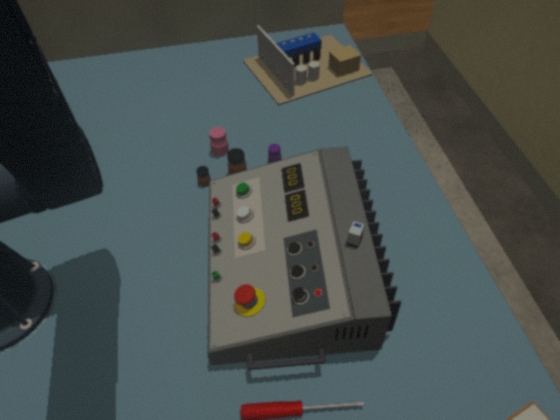

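The top view shows green at (242,233), white at (270,237), yellow at (299,240) and the red stop at (358,249). The lit lamp is at (371,195), so the right-hand breaker at (369,208) is the tripped one (y = -140). That puts green at y = +135 and yellow at y = +5.

```bash
cat > loc.py <<'E'
import cv2,numpy as np,pickle
def ray(c,u,v,z):
    f=210/np.tan(np.radians(c["fovy"]/2));T=c["camera_from_world"]
    d=T[:3,:3].T@np.array([(u-c["cx"])/f,-(v-c["cy"])/f,-1]);o=-T[:3,:3].T@T[:3,3]
    return (o+d*(z-o[2])/d[2])[:2]
def blob(c,seed,kind,r=14):
    h=cv2.cvtColor(c["color"],cv2.COLOR_BGR2HSV)
    H,S,V=[h[...,i].astype(int) for i in range(3)]
    m={"g":(H>40)&(H<85)&(S>110),"y":(H>18)&(H<35)&(S>120),"r":((H<8)|(H>172))&(S>140)&(V>90),
       "w":(S<60)&(V>165),"k":(V<38)}[kind].astype(np.uint8)
    w=np.zeros_like(m);cv2.circle(w,seed,r,1,-1);m&=w
    n,l,s,ce=cv2.connectedComponentsWithStats(m)
    i=1+np.argmax(s[1:,4]);return ce[i],s[i,4]
a=np.arctan(.2917);nx,nz=-np.sin(a),np.cos(a)
def pt(x,y,h): return np.array([x+nx*h,y,.095+.2917*x+nz*h])
P={"green":(pt(-.043,.135,.016),"g"),"yellow":(pt(-.043,.005,.016),"y"),"white":(pt(-.043,.07,.016),"w"),
   "stop":(pt(-.043,-.125,.030),"r"),"b1":(pt(.043,-.04,.011),"k"),"b2":(pt(.043,-.09,.011),"k"),"b3":(pt(.043,-.14,.019),"k")}
seeds={"top":dict(green=(242,233),yellow=(299,240),white=(270,237),stop=(358,249),b1=(324,203),b2=(346,205),b3=(369,208)),
 "side":dict(green=(243,188),yellow=(246,240),white=(243,213),stop=(245,295))}
def fit(A,B):
    a0,b0=A.mean(0),B.mean(0);U=(A-a0),(B-b0)
    th=np.arctan2((U[0][:,0]*U[1][:,1]-U[0][:,1]*U[1][:,0]).sum(),(U[0]*U[1]).sum())
    R=np.array([[np.cos(th),-np.sin(th)],[np.sin(th),np.cos(th)]]);return th,R,b0-R@a0
E
python3 - <<'E'
from loc import *
AA=[];BB=[]
for n in("top","side"):
    c=pickle.load(open(n+"0.pkl","rb"));A=[];B=[];N=[]
    for k,s in seeds[n].items():
        p,kd=P[k];q,ar=blob(c,s,kd,10 if kd in"wk" else 14);print(n,k,q.round(1),ar)
        A.append(p[:2]);B.append(ray(c,*q,p[2]));N.append(k)
    A=np.array(A);B=np.array(B);th,R,t=fit(A,B);print(n,np.degrees(th),t,"\n",((B-A@R.T-t)*1e3).round(1))
    AA.append(A);BB.append(B)
A=np.vstack(AA);B=np.vstack(BB);th,R,t=fit(A,B);print("all",np.degrees(th),t)
for k,p,tr in(("b3",P["b3"][0],.008),("yellow",P["yellow"][0],.01),("green",P["green"][0],.006)):
    print(k,R@p[:2]+t,p[2])
print("normal",R@[nx,0],nz,"upslope xy",R@[1,0])
E
```

```text
top green [241.2 233.5] 106
top yellow [299.  240.6] 113
top white [269.1 238.6] 96
top stop [357.9 249.1] 215
top b1 [324.1 202.9] 59
top b2 [346.5 205.7] 67
top b3 [368.9 208.5] 74
top -6.763838273007768 [ 0.53088611 -0.0318026 ] 
 [[ 1.5 -0.9]
 [ 0.4 -0.3]
 [-2.5  1.6]
 [-0.5 -0.1]
 [ 0.6 -0.8]
 [-0.1 -0.6]
 [ 0.6  1. ]]
side green [241.9 188. ] 85
side yellow [244.7 238.6] 151Traceback (most recent call last):
  File "<stdin>", line 6, in <module>
  File "loc.py", line 13, in blob
    i=1+np.argmax(s[1:,4]);return ce[i],s[i,4]
        ~~~~~~~~~^^^^^^^^^
    return _wrapfunc(a, 'argmax', axis=axis, out=out, **kwds)
    return bound(*args, **kwds)
ValueError: attempt to get argmax of an empty sequence
```

Run:
```python
from loc import *
from rig import *
c=pickle.load(open("top0.pkl","rb"));A=[];B=[]
for k,s in seeds["top"].items():
    if k=="white":continue
    p,kd=P[k];q,_=blob(c,s,kd,10 if kd=="k" else 14);A.append(p[:2]);B.append(ray(c,*q,p[2]))
th,R,t=fit(np.array(A),np.array(B));print(np.degrees(th),t)
cs=pickle.load(open("side0.pkl","rb"))
for k in("green","yellow","stop"):
    p,kd=P[k];q,_=blob(cs,seeds["side"][k],kd);print("side-top mm",k,(ray(cs,*q,p[2])-R@p[:2]-t)*1e3)
np.savez("fit.npz",R=R,t=t,th=th)
s=read_state()["position"]
print("up",R@[1,0],"normal",R@[nx,0],nz)
for k,dz in(("b3",0),("yellow",0),("green",0)):
    p=P[k][0];w=np.r_[R@(p[:2]-[.007,0])+t,p[2]+.0025*.2917];print(k,"tcp at contact",w,"delta cm",(w-s)*100)
```

```text
-6.987723104311201 [ 0.53147059 -0.03210678]
side-top mm green [-0.31247576 -4.17987907]
side-top mm yellow [-0.33994537 -4.66225124]
side-top mm stop [-1.57565172 -1.70312082]
up [ 0.99257224 -0.12165667] normal [-0.2779495   0.03406745] 0.9599913980240969
b3 tcp at contact [ 0.54489022 -0.17479926  0.12651219] delta cm [29.60056078 39.77928053 -9.51653967]
yellow tcp at contact [ 0.47800307 -0.02051601  0.09854601] delta cm [ 22.911846    55.20760513 -12.31315709]
green tcp at contact [0.49381843 0.10851838 0.09854601] delta cm [ 24.49338265  68.11104428 -12.31315709]
```

Request:
jog_arm([
  [6,8,0],
  [12,16,0],
  [18,24,0],
  [24,32,0],
  [29.6,39.7,0],
  [29.6,39.7,0],
  [29.6,39.7,0],
  [29.6,39.7,0],
  [29.6,39.7,-4],
  [29.6,39.7,-7],
  [29.6,39.7,-7],
  [29.6,39.7,-7],
], turn=[-10,-20,-30.5,-30.5,-30.5,-30.5,-30.5,-30.5,-30.5,-30.5,-30.5,-30.5], grip=[1,1,1,1,1,1,1,1,1,1,1,1])

```text
time_s: 1.6
position: [0.5456, -0.1767, 0.1533]
tcp_rot: [[0.992, -0.123, 0.001], [-0.123, -0.992, -0.001], [0.001, 0.0, -1.0]]
force: [0.9, 0.6, 0.5]
opening: 0.003
grasp_force: 0.0
```

Run:
```python
from rig import *
import cv2,numpy as np
a=capture("wrist")["color"];b=capture("side")["color"]
cv2.imwrite("pics/w1.png",a);cv2.imwrite("pics/m1.png",np.vstack([cv2.resize(a,(400,300)),cv2.resize(b[200:380,200:440],(400,300))]))
s=read_state();print(s["time_s"],s["position"],s["tcp_rot"],s["force"],s["opening"])
```

```text
1.7 [ 0.54594876 -0.17704015  0.15400163] [[ 0.9924325  -0.12276321  0.00263354]
 [-0.12275974 -0.99243537 -0.00144034]
 [ 0.00279044  0.00110615 -0.99999549]] [-0.07645545  0.4216558   0.57588898] 0.010540386098977651
```

View pics/m1.png

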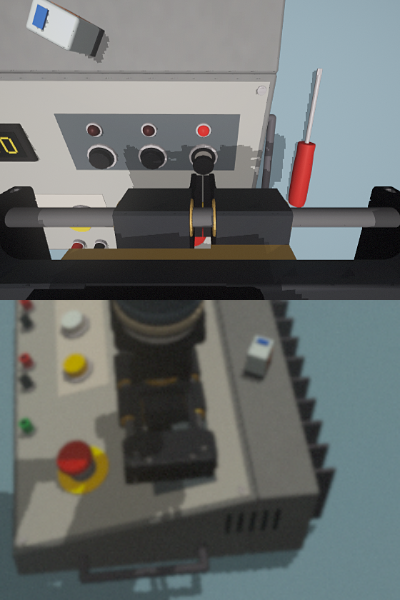

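The wrist view shows the tripped breaker, with its lamp lit, in line with the closed fingertip: both are at column ~203. The path to it is clear. I'll descend and press along the panel normal.

Request:
jog_arm([
  [-0.1,0.1,-1.0],
  [-0.1,0.1,-2.0],
  [-0.1,0.1,-2.4],
  [0.0,0.1,-2.8],
  [0.05,0.1,-3.0],
  [0.1,0.1,-3.2],
  [0.1,0.1,-3.2],
], turn=[0,0,0,0,0,0,0], grip=[1,1,1,1,1,1,1])

```text
time_s: 2.58
position: [0.5459, -0.1752, 0.1204]
tcp_rot: [[0.992, -0.122, -0.0], [-0.122, -0.992, 0.0], [-0.0, -0.0, -1.0]]
force: [-1.1, 0.2, 0.6]
opening: 0.004
grasp_force: 0.7
```

Request:
jog_arm([
  [0.05,0,-0.15],
  [0.08,0,-0.3],
  [0.1,0,-0.4],
  [0.1,0,-0.4],
], turn=[0,0,0,0], grip=[1,1,1,1])

```text
time_s: 3.08
position: [0.5469, -0.1753, 0.1171]
tcp_rot: [[0.993, -0.122, -0.0], [-0.122, -0.993, -0.0], [-0.0, 0.0, -1.0]]
force: [-3.9, -0.2, 6.8]
opening: 0.004
grasp_force: 3.8
```

Request:
jog_arm([
  [0.02,0,-0.08],
  [0.02,0,-0.08],
], turn=[0,0], grip=[1,1])

```text
time_s: 3.32
position: [0.5471, -0.1753, 0.1166]
tcp_rot: [[0.993, -0.122, -0.0], [-0.122, -0.993, -0.0], [-0.0, 0.0, -1.0]]
force: [-4.0, 0.5, 7.7]
opening: 0.009
grasp_force: 4.3
```

Request:
jog_arm([
  [-0.2,0,1.0],
  [-0.2,0,4.0],
  [-0.2,0,6.0],
  [-3.0,4.0,6.0],
  [-5.0,8.0,6.0],
  [-6.7,12.0,6.0],
  [-6.7,15.4,6.0],
  [-6.7,15.4,6.0],
  [-6.7,15.4,6.0],
], turn=[0,0,0,0,0,0,0,0,0], grip=[1,1,1,1,1,1,1,1,1])

```text
time_s: 4.45
position: [0.4813, -0.0217, 0.176]
tcp_rot: [[0.993, -0.122, 0.002], [-0.122, -0.993, -0.001], [0.002, 0.0, -1.0]]
force: [0.2, -0.5, -1.0]
opening: 0.005
grasp_force: 0.0
```

Run:
```python
from rig import *
import cv2,numpy as np
a=capture("wrist")["color"];b=capture("side")["color"];c=capture("top")["color"]
cv2.imwrite("pics/m2.png",np.vstack([cv2.resize(a,(400,300)),np.hstack([cv2.resize(b[220:320,250:350],(300,300)),cv2.resize(c[180:280,300:400],(300,300))])[:,:400] if 0 else np.zeros((1,400,3),np.uint8), cv2.resize(b[150:330,200:440],(400,299))]))
s=read_state();print(s["time_s"],s["position"],s["force"])
```

```text
4.6 [ 0.48087408 -0.02224955  0.17574078] [0.0258606  0.14022103 1.2923635 ]
```

View pics/m2.png

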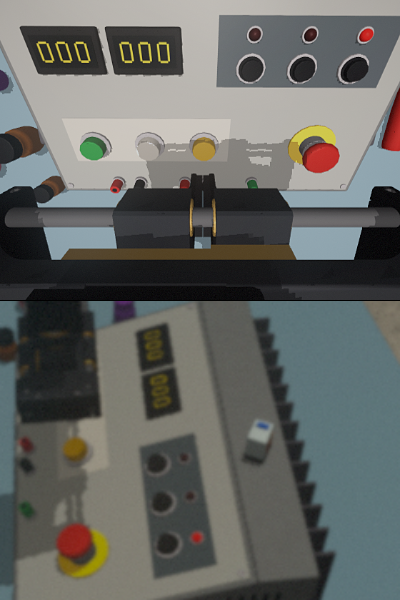

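The breaker cap now looks level with the other two. The yellow key is in line with the fingertip (column 203), so I'll press it next.

Request:
jog_arm([
  [-0.2,0.1,-3],
  [-0.2,0.1,-5.5],
  [-0.2,0.1,-7],
  [-0.2,0.1,-7.6],
  [-0.1,0.1,-8.0],
  [0,0.1,-8.35],
  [0,0.1,-8.35],
], turn=[0,0,0,0,0,0,0], grip=[1,1,1,1,1,1,1])

```text
time_s: 5.48
position: [0.48, -0.021, 0.0928]
tcp_rot: [[0.993, -0.122, -0.001], [-0.122, -0.993, -0.001], [-0.0, 0.001, -1.0]]
force: [-3.6, -3.6, 7.2]
opening: 0.01
grasp_force: 3.5
```

Request:
jog_arm([
  [-0.2,0,1.0],
  [-0.2,0,4.0],
  [-0.2,0,6.0],
  [-0.2,0,6.0],
  [0.5,5.0,6.0],
  [1.0,10.0,6.0],
  [1.4,12.9,6.0],
  [1.4,12.9,6.0],
  [1.4,12.9,6.0],
], turn=[0,0,0,0,0,0,0,0,0], grip=[1,1,1,1,1,1,1,1,1])

```text
time_s: 6.6
position: [0.4938, 0.1085, 0.1517]
tcp_rot: [[0.993, -0.122, -0.001], [-0.122, -0.993, -0.0], [-0.001, 0.0, -1.0]]
force: [0.2, 0.3, 0.5]
opening: 0.007
grasp_force: 0.0
```

Run:
```python
from rig import *
import cv2,numpy as np
a=capture("wrist")["color"]
cv2.imwrite("pics/w3.png",a)
s=read_state();print(s["time_s"],s["position"],s["force"])
```

```text
6.65 [0.49389914 0.10808631 0.15182862] [-0.22989559  0.27424297 -1.17416368]
```

View pics/w3.png

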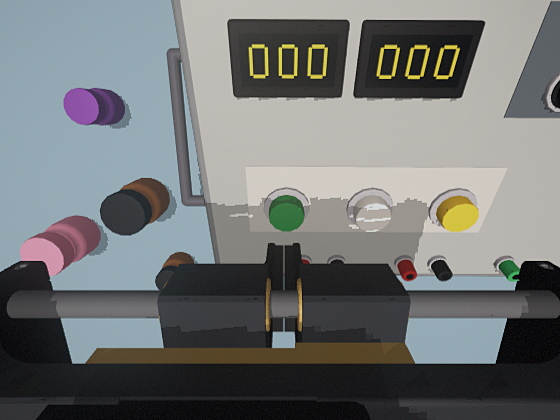

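The yellow key is back out, and green at (287,212) is in line with the fingers at column 285. I'll press green now.

Request:
jog_arm([
  [0,0,-3],
  [0,0,-4.7],
  [0,0,-5.2],
  [0.1,0,-5.6],
  [0.2,0,-6.05],
  [0.2,0,-6.05],
], turn=[0,0,0,0,0,0], grip=[1,1,1,1,1,1])

```text
time_s: 7.4
position: [0.4961, 0.1082, 0.0922]
tcp_rot: [[0.993, -0.122, -0.0], [-0.122, -0.993, -0.001], [-0.0, 0.001, -1.0]]
force: [-2.4, -3.8, 4.9]
opening: 0.006
grasp_force: 2.8
```

Force is about 6 N, near the stop. I'll push slightly deeper to be sure.

Request:
jog_arm([
  [0.03,0,-0.12],
  [0.03,0,-0.12],
  [0.03,0,-0.12],
], turn=[0,0,0], grip=[1,1,1])

```text
time_s: 7.78
position: [0.4963, 0.1082, 0.0914]
tcp_rot: [[0.993, -0.122, -0.0], [-0.122, -0.993, -0.001], [0.0, 0.001, -1.0]]
force: [-2.8, -4.3, 6.4]
opening: 0.007
grasp_force: 3.5
```

Request:
jog_arm([
  [-0.2,0,1.0],
  [-0.2,0,5.0],
  [-0.2,0,10],
  [-2,0,13],
  [-6,0,13],
  [-10,0,13],
  [-10,0,13],
  [-10,0,13],
], turn=[0,0,0,0,0,0,0,0], grip=[1,1,1,1,1,1,1,1])

```text
time_s: 8.78
position: [0.3983, 0.109, 0.2214]
tcp_rot: [[0.993, -0.122, 0.004], [-0.122, -0.993, 0.0], [0.004, -0.001, -1.0]]
force: [0.1, 0.2, -0.0]
opening: 0.004
grasp_force: 0.0
```

Run:
```python
from rig import *
import cv2,numpy as np
a=capture("wrist")["color"];b=capture("side")["color"]
cv2.imwrite("pics/m4.png",np.hstack([cv2.resize(a,(400,300)),cv2.resize(b[150:330,200:440],(400,300))]))
s=read_state();print(s["time_s"],s["position"],s["force"])
```

```text
8.875 [0.39852618 0.10886914 0.22105054] [-0.84252847 -0.50647376 -0.39366956]
```

View pics/m4.png

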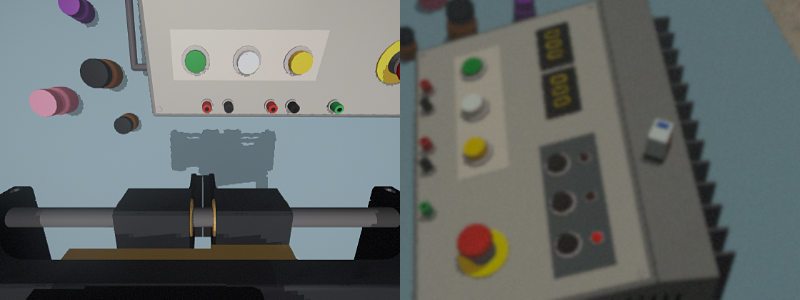

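Green at (196,62) sits lower in its bezel than white and yellow. The breaker caps look level, and the arm is clear of the console.

```bash
python3 -c "
from rig import *
print(hand_in())"
```

```text
the job is handed in; nothing more can be done
None
```

The breaker was pushed home, the yellow key pressed and released, and the green key pushed in to stay; the job was handed in at about 9 s with the arm clear, and `hand_in()` returned no verdict.

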